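# Set and lock the depth stop of a vial crimper

## Robot

A 6-joint arm with a two-finger parallel gripper is mounted at the origin on the work surface. World frame = base frame: x ahead of the robot, y to its left, z up, the work surface at z = 0. Lengths are in m, angles in degrees, forces in N, time in s.
With the tool pointing down it reaches from about 0.4 to 0.925 m from the base axis. Payload 12.5 kg.
Tool frame: the origin (TCP) lies at the very end of the fingers, on their centre line; the grasp point (between the pads) lies 19 mm behind it (env.tcp_to_grasp is the distance from the TCP to the grasp point, in m); z points along the fingers, y is the line along which they close (so a half turn about z gives the same grasp; the last joint's range is limited). The gripper opens to 95 mm and grips with 3 to 60 N. Pads are 20 mm wide; open, the fingers measure 119 mm over their backs; the gripper's body (75 mm by 180 mm) begins 59 mm behind the grasp point.
Start: joints at [-76.41, 28.126, 89.318, -0, 62.55, -6.05], TCP at [0.21, -0.589, 0.215] pointing down, gripper open.
Joint ranges: [-177.58, 177.58], [-47.91, 125.51], [2.72, 160], [-65.01, 245.01], [3.68, 167.84], [-153.87, 153.87]. Speed limits (degrees/s): [127.2, 127.2, 159.86, 180, 180, 180].

## Interface

Orientations are given as a 3x3 rotation matrix whose columns are the frame's x, y, z axes.
In Python, from plant import env, eyes, close_job gives the robot as it stands. The module is installed in compiled form; this text tells all that it offers.
- The arm moves only by the tool play_rows, never from a script. Its arguments are lists of equal length, an entry for each row: "rot": the turn, a rotation vector about the tool's x, y, z in degrees, a list of three; "linear": the shift along the tool's x, y, z in cm, a list of three; "claw": the closure, from -1 (fully open) to 1 (shut). In form: {"rot": [[ax, ay, az], ...], "linear": [[dx, dy, dz], ...], "claw": [claw, ...]}. A call has exactly 10 rows; each row is the pose to reach, as a shift and turn from the pose commanded when the call began, along the tool's axes at that moment; what a row does not reach only later rows make up. A row lasts 1/8 s, in which the tool goes at most 62.5 mm and 10.7 degrees, less where a joint would pass 70% of its speed; a pose out of reach is approached as far as the arm can. A call with a gripper value outside its range is refused whole. The fingers move at their own pace and stop on an object; the grip force is fixed at half the most. Time passes only in rows, so rows that repeat a pose let the fingers close, or fill a call up. It gives the time, the measured TCP pose, the force and the opening at its end, in the units of the state.
- env.sense(): the state, without advancing time (a new reading comes with each control period).
- eyes.snapshot(name): name is "side" or "top"; returns the picture (400x640x3 uint8, blue, green, red); there is no depth.
- eyes.get_calibration(name): a dict with "mtx" (3x3 intrinsics, pixels), "position" and "orientation" of the camera in the world. Camera axes: x right, y down, z forward; pixel columns grow to the right and rows downward; lengths in m; the calibration is good to about 2 mm. A picture is of the moment at which its call begins. get_calibration takes no time and is no camera call.
- close_job(): hands the job in, once; it reports no verdict.
The state is a dict: "clock": time; "joint_pos": joint angles; "joint_vel": joint speeds; "joint_efforts": joint torques, N m; "tool_pos": TCP position; "orientation": TCP orientation; "wrist_force": force on the tool from outside, world axes, zero at the start; "torque": the same for the moment, N m; "finger_gap": finger opening in m.
Only numpy, scipy, OpenCV 4.12 (cv2) and the standard library are available. Lean on these libraries where they do the work, as an engineer would, in place of code of your own. Each camera call takes 0.05 s, during which the arm holds its last target. There are 200 camera calls.

## Task

The bench-top vial crimper needs its depth stop set. Turn the blue stop knob clockwise until its white line points at the green dot on the dial, then turn the black lock ring below the knob clockwise until it seats and is firmly hand-tight (about 0.4 N m) without overtightening it, the knob still on the dot. The crimper only stands on the bench: do not shove it about, leave the bottles, the vial and the yellow tip box alone, and let go at the end.

Things in the scene. Friction and masses are not known exactly. Their poses are not given: they have to be found in the camera images.
- crimper: light grey bench-top vial crimper, 3.4 kg, loose on rubber feet. Origin: on the bench under the vertical stop-screw axis; x points from its front to its back, z up. Base 200 x 130 mm. Flat head top 205 mm high, reaching 46 mm to each side and the front of the axis, 120 mm to the back. Coaxial on it, upward: dial plate, collet neck (36 mm), black lock ring, thin spindle, blue knob (highest part)
- green_dot (a point): green dot, 9 mm, 32.5 mm in front of the axis (crimper's -x side) on the white dial plate (84 mm diameter, top 207 mm above the bench, black graduations every 15 degrees): the setting wanted
- knob (a joint): angle of the blue stop knob, rad, growing clockwise seen from above; 0: its white line points exactly at the green dot; it starts 0.6 to 1.9 rad short of it (negative). Its friction is about 0.06 N m and it stays where it is left
- knob_top (a point): centre of the knob's top face, on the axis, 261 mm above the bench. The knob is an upright blue fluted cylinder, 30 mm diameter, 24 mm tall (237 to 261 mm), one white line from the centre of its top to the rim and down its side; 6 mm of free spindle below it down to the lock ring
- ring_centre (a point): centre of the black knurled lock ring, on the axis, 223.5 mm above the bench; 48 mm diameter, 15 mm tall (216 to 231 mm), 9 mm of air below its rim. Fingers either side of the knob can grip its rim. It starts slack: clockwise (from above) it runs 0.35 to 1.2 rad (unknown) against a drag of 0.1 N m until it seats, then resistance rises by 3 N m per rad. Tight: 0.3 to 0.5 N m
- ring: the lock ring itself, origin on the axis at its underside (216 mm). Seated, it winds up clockwise on its collet nut by 1 rad per 3 N m: the angle between their x axes is its tightness (0 while slack). 0.24 rad (0.8 N m while turning) is overtightened. Let go, a tight ring springs back to about 0.03 rad and stays; 0.015 is the least that counts. Turned back, it loosens
- collet_nut: threaded nut inside the lock ring, hidden by it, 38 mm diameter, same origin as the ring; it runs down with the ring until it seats on the collet, then stops. Standing still after a turn, friction can make the torque felt up to 0.2 N m lower than while turning
- lever_ball (a point): centre of the black ball (32 mm) on the crimper's lever, which hangs at its left (+y) side below the head top
- tip_box: pipette tip box, white with yellow upper part, 86 x 124 x 58 mm, origin at its underside
- reagent: small amber bottle with black cap, 38 mm diameter, 68 mm tall, origin at its underside
- diluent: small white bottle with blue cap, 44 mm diameter, 80 mm tall, origin at its underside
- vial: capped glass vial, 23 mm diameter, 75 mm tall, origin at its underside

How it is judged (in metres and radians):
On the way, in this order (a step that is already met when the one before it is completed fails the run):
1. the knob's white line is set on the green dot (within 0.1 rad) while the lock ring is still slack (value of joint knob between -0.1 and 0.1 rad and angle between the x axis of ring and the x axis of collet_nut, either way round below 0.012 rad), for 0.3 s.
2. the lock ring is wound up tight on its seat, the knob still on the dot (angle between the x axis of ring and the x axis of collet_nut, either way round above 0.015 rad and value of joint knob between -0.1 and 0.1 rad), for 0.2 s.
At the end, for the whole second after the job is handed in: the knob's white line within 0.1 rad (6 degrees) of the green dot, the lock ring left tight (0.015 to 0.24 rad beyond its seat), the crimper standing still (all of step 2 and angle between the x axis of ring and the x axis of collet_nut, either way round below 0.24 rad and linear speed of crimper below 0.01 m/s); the robot touches nothing.
It fails at once if the lock ring is overtightened (more than 0.24 rad beyond its seat, about 0.8 N m) (angle between the x axis of ring and the x axis of collet_nut, either way round above 0.24 rad).
It fails at once if the crimper is shoved more than 15 mm or twisted on the bench (its lever ball moves more than 25 mm) (distance of crimper from where it was at the start of the episode above 0.015 m or distance of lever_ball from where it was at the start of the episode above 0.025 m).
It fails at once if a bottle, the vial or the tip box is moved more than 20 mm or tipped (distance of any of tip_box, reagent, diluent, vial from where it was at the start of the episode above 0.02 m or angle between any of reagent, diluent, vial's own z axis and vertical above 0.3 rad).
It also fails if it takes over 72 s, if anything falls off the work surface, if the arm or the gripper's body presses on something with over 40 N, if the wrist force passes 120 N, or if a joint passes its speed limit or range.

## Working session

There is one attempt and no reset: what is moved stays moved. The work goes in short steps, Python scripts to look and compute and a tool call to move; the robot and the scene stay as the last step left them, time stands still between calls to the robot, and variables do not carry over. Pictures are saved under pics/ and viewed, on a budget of 10 in all, crops included, one or two more only if the job needs it, and the job is handed in when it is done.

Besides the shell and the picture viewer there is one more tool, called after ">>>" in YAML: its name, and indented under it one key for each argument. play_rows: Moves the arm, as the interface text tells. Its arguments: {"type":"object","properties":{"rot":{"type":"array","items":{"type":"array","items":{"type":"number"}}},"linear":{"type":"array","items":{"type":"array","items":{"type":"number"}}},"claw":{"type":"array","items":{"type":"number"}}},"required":["rot","linear","claw"]}

```bash
mkdir -p pics; python3 - <<'E'
from plant import env,eyes
import cv2,numpy as np
np.set_printoptions(precision=4,suppress=True)
for n in("top","side"):
    cv2.imwrite(f"pics/{n}0.png",eyes.snapshot(n)); c=eyes.get_calibration(n); print(n,c)
s=env.sense(); print(s, env.tcp_to_grasp)
E
```

```text
top {'mtx': array([[417.3782,   0.    , 318.8109],
       [  0.    , 417.3782, 201.8908],
       [  0.    ,   0.    ,   1.    ]]), 'position': array([0.5105, 0.0304, 1.0216]), 'orientation': array([[ 0.0125, -0.9984,  0.056 ],
       [-0.9999, -0.0121,  0.0084],
       [-0.0077, -0.0561, -0.9984]])}
side {'mtx': array([[368.0696,   0.    , 318.0126],
       [  0.    , 368.0696, 197.5171],
       [  0.    ,   0.    ,   1.    ]]), 'position': array([0.4074, 0.6779, 0.6789]), 'orientation': array([[-0.9811, -0.1025,  0.1641],
       [-0.1921,  0.6178, -0.7625],
       [-0.0232, -0.7796, -0.6258]])}
{'clock': 0.1, 'joint_pos': array([-76.4067,  28.1621,  89.3441,  -0.0001,  62.5523,  -6.048 ]), 'joint_vel': array([ 0.0268, -0.1156, -0.1027,  0.0726, -0.1104,  0.0657]), 'joint_efforts': array([  0.0023, -61.3622, -25.8607,   0.0694,   0.047 ,  -0.0001]), 'tool_pos': array([ 0.2101, -0.5884,  0.2141]), 'orientation': array([[ 0.9418,  0.3361, -0.0002],
       [ 0.3361, -0.9418,  0.001 ],
       [ 0.0001, -0.001 , -1.    ]]), 'wrist_force': array([ 0.2427, -0.7711,  0.3292]), 'torque': array([ 0.0412, -0.0171,  0.0276]), 'finger_gap': 0.09522378769164548} 0.0188
```

View pics/top0.png

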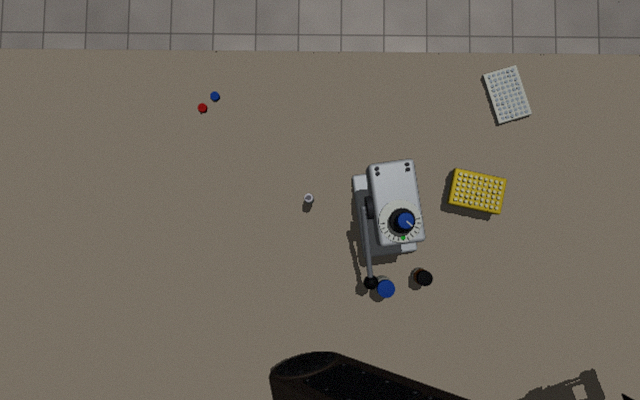

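View pics/side0.png

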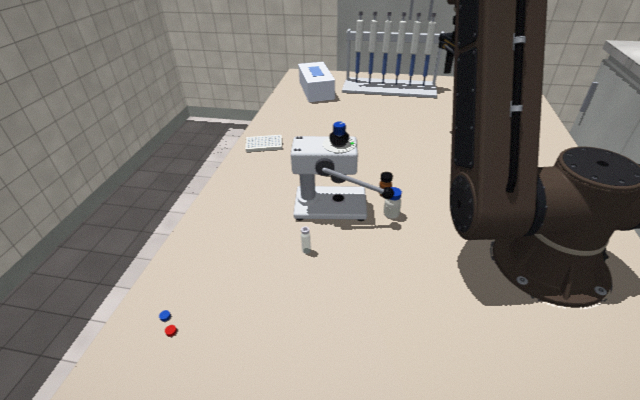

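The top view shows the knob at about (403,222), the green dot at (403,238) and the lever ball at (371,283). The bottles are at (386,289) and (424,278), and the tip box is at (477,192). Next I'll zoom in and measure.

```bash
cat > h.py <<'E'
import cv2,numpy as np
from plant import env,eyes
np.set_printoptions(precision=4,suppress=True)
def ray(n,uv,z):
    c=eyes.get_calibration(n); d=c["orientation"]@np.linalg.inv(c["mtx"])@[uv[0],uv[1],1]
    p=c["position"]; return p+d*(z-p[2])/d[2]
def proj(n,P):
    c=eyes.get_calibration(n); q=c["mtx"]@(c["orientation"].T@(np.asarray(P)-c["position"])); return q[:2]/q[2]
def crop(im,u,v,r,name,k=10):
    cv2.imwrite(name,cv2.resize(im[v-r:v+r,u-r:u+r],None,fx=k,fy=k,interpolation=cv2.INTER_CUBIC))
def cen(im,mask,box):
    m=np.zeros(mask.shape,bool);u0,v0,u1,v1=box;m[v0:v1,u0:u1]=1
    v,u=np.nonzero(mask&m); return np.array([u.mean(),v.mean()]),len(u)
E
python3 - <<'E'
from h import *
im=cv2.imread("pics/top0.png"); hsv=cv2.cvtColor(im,cv2.COLOR_BGR2HSV);H,S,V=cv2.split(hsv)
g,n=cen(im,(H>45)&(H<85)&(S>100),(370,190,430,260)); print("green",g,n,ray("top",g,.207))
b,n=cen(im,(H>100)&(H<130)&(S>120)&(V>60),(380,200,425,245)); print("blue",b,n,ray("top",b,.261))
print("ball",ray("top",(371,283),.15))
for nm,uv,z in(("blue bottle",(386,289),.08),("amber",(424,278),.068),("vial",(308,198),.075)): print(nm,ray("top",uv,z))
crop(im,403,222,30,"pics/c0.png")
s=cv2.imread("pics/side0.png");hs=cv2.cvtColor(s,cv2.COLOR_BGR2HSV);H,S,V=cv2.split(hs)
b,n=cen(s,(H>100)&(H<130)&(S>120)&(V>60),(325,115,355,140));print("side blue",b,n,ray("side",b,.249))
E
```

```text
green [400.6071 232.4643] 28 [ 0.4986 -0.1226  0.207 ]
blue [405.1282 220.0359] 195 [ 0.522  -0.1206  0.261 ]
ball [ 0.3928 -0.0723  0.15  ]
blue bottle [ 0.3705 -0.1141  0.08  ]
amber [ 0.3945 -0.2016  0.068 ]
vial [0.5722 0.063  0.075 ]
side blue [338.7822 127.6931] 101 [ 0.5224 -0.1208  0.249 ]
```

View pics/c0.png

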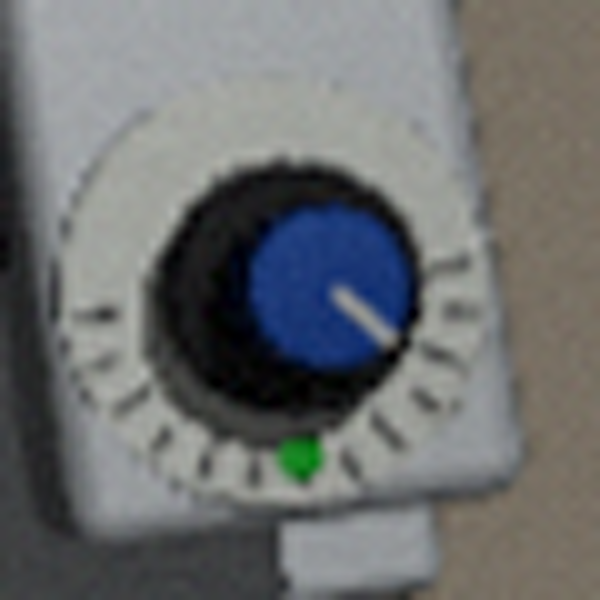

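```bash
python3 - <<'E'
from h import *
f=lambda x,y,z: ray("top",(373+(x+.5)/10-.5,192+(y+.5)/10-.5),z)
k=f(330.5,286.5,.261);d=f(273,293,.207);g=f(302,458,.207);l=f(392,339,.261);l0=f(334,290,.261)
print(k,d,g,l,l0)
for c in(k,d,(k+d)/2):
    v=g-c;print("dot",np.hypot(*v[:2]),np.degrees(np.arctan2(v[1],v[0])))
for c in (k,l0):
    w=l-c;print("line",np.hypot(*w[:2]),np.degrees(np.arctan2(w[1],w[0])))
E
```

```text
[ 0.5217 -0.1215  0.261 ] [ 0.5211 -0.1211  0.207 ] [ 0.4892 -0.1267  0.207 ] [ 0.5123 -0.1326  0.261 ] [ 0.5211 -0.1221  0.261 ]
dot 0.03298556236214204 -170.78946534185164
dot 0.03245450723273902 -169.92410452455556
dot 0.032719101881974647 -170.36029626073673
line 0.014585684875509748 -130.07349661969107
line 0.013695202074740084 -129.7758839344844
```

The axis is at about (0.5215, -0.1213). The dot lies at -170.4° and the white line at about -130°, so the knob needs about 40.5° clockwise (0.705 rad, inside the stated 0.6–1.9). I'll move above the knob first.

>>> play_rows:
  rot:
    - [0,0,0]
    - [0,0,0]
    - [0,0,0]
    - [0,0,0]
    - [0,0,0]
    - [0,0,0]
    - [0,0,0]
    - [0,0,0]
    - [0,0,0]
    - [0,0,0]
  linear:
    - [0,0,-6]
    - [4,-3,-8]
    - [9,-6.7,-8]
    - [14,-10.4,-8]
    - [19,-14.1,-8]
    - [24,-17.9,-8]
    - [29,-21.6,-8]
    - [34,-25.3,-8]
    - [39.5,-29.4,-8]
    - [45.0,-33.5,-8]
  claw: [-1,-1,-1,-1,-1,-1,-1,-1,-1,-1]

```text
clock: 1.35
tool_pos: [0.5153, -0.1301, 0.2946]
orientation: [[0.942, 0.336, -0.0], [0.336, -0.942, -0.0], [-0.0, 0.0, -1.0]]
wrist_force: [0.0, -0.3, 0.3]
finger_gap: 0.0952
```

>>> play_rows:
  rot:
    - [0,0,0]
    - [0,0,0]
    - [0,0,0]
    - [0,0,0]
    - [0,0,0]
    - [0,0,0]
    - [0,0,0]
    - [0,0,0]
    - [0,0,0]
    - [0,0,0]
  linear:
    - [0.06,-0.08,0]
    - [0.06,-0.08,0]
    - [0.06,-0.08,1]
    - [0.06,-0.08,2]
    - [0.06,-0.08,3]
    - [0.06,-0.08,4]
    - [0.06,-0.08,5]
    - [0.06,-0.08,5.7]
    - [0.06,-0.08,5.7]
    - [0.06,-0.08,5.7]
  claw: [-1,-1,-1,-1,-1,-1,-1,-1,-1,-1]

```text
clock: 2.6
tool_pos: [0.515, -0.1311, 0.2379]
orientation: [[0.942, 0.336, 0.0], [0.336, -0.942, -0.0], [0.0, 0.0, -1.0]]
wrist_force: [0.6, -0.9, -0.1]
finger_gap: 0.095
```

```bash
python3 - <<'E'
from h import *
s=env.sense();print(s["tool_pos"],s["wrist_force"],s["torque"],s["joint_pos"])
a=eyes.snapshot("side");b=eyes.snapshot("top")
u,v=proj("side",[.5215,-.1213,.24]).astype(int);U,W=proj("top",[.5215,-.1213,.26]).astype(int)
k=lambda i,u,v:cv2.resize(i[v-35:v+35,u-35:u+35],(400,400),interpolation=2)
cv2.imwrite("pics/c1.png",np.hstack([k(a,u,v),k(b,U,W)]))
E
```

```text
[ 0.515  -0.1311  0.2379] [ 0.6102 -0.887  -0.1208] [-0.0395  0.0174 -0.0008] [-21.4019  19.0836 100.6903  -0.0055  60.196   48.9553]
```

View pics/c1.png

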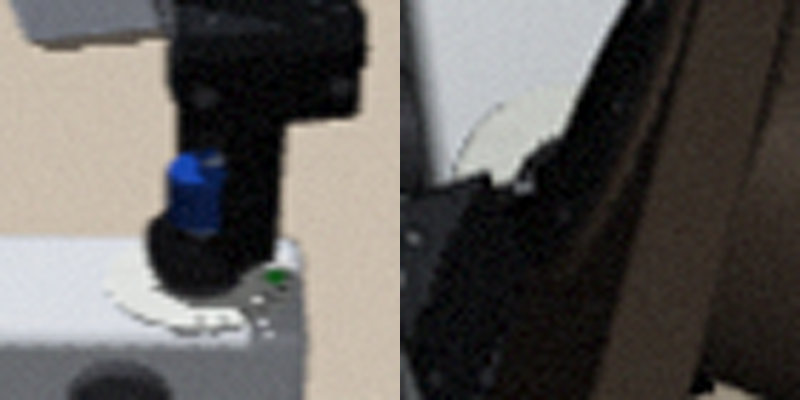

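The first call stopped short, so the TCP is about 12 mm off axis. I'll correct that and then close.

>>> play_rows:
  rot:
    - [0,0,0]
    - [0,0,0]
    - [0,0,0]
    - [0,0,0]
    - [0,0,0]
    - [0,0,0]
    - [0,0,0]
    - [0,0,0]
    - [0,0,0]
    - [0,0,0]
  linear:
    - [0.94,-0.7,0]
    - [0.94,-0.7,0]
    - [0.94,-0.7,0]
    - [0.94,-0.7,0]
    - [0.94,-0.7,0]
    - [0.94,-0.7,0]
    - [0.94,-0.7,0]
    - [0.94,-0.7,0]
    - [0.94,-0.7,0]
    - [0.94,-0.7,0]
  claw: [-1,-1,-1,-0.5,0,0.2,0.3,1,1,1]

```text
clock: 3.95
tool_pos: [0.5216, -0.1217, 0.2378]
orientation: [[0.942, 0.336, 0.001], [0.336, -0.942, -0.001], [0.0, 0.001, -1.0]]
wrist_force: [2.2, -7.5, 2.4]
finger_gap: 0.0306
```

```bash
python3 - <<'E'
from h import *
s=env.sense();print(s["tool_pos"],s["wrist_force"],s["torque"],s["joint_pos"],s["finger_gap"])
E
```

```text
[ 0.5216 -0.1217  0.2378] [ 2.2033 -7.4809  2.3793] [-1.332  -0.6094 -0.0107] [-20.1782  19.428  100.1681  -0.0409  60.3462  50.1919] 0.030643745515505447
```

>>> play_rows:
  rot:
    - [0,0,0]
    - [0,0,6]
    - [0,0,12]
    - [0,0,18]
    - [0,0,24]
    - [0,0,30]
    - [0,0,36]
    - [0,0,40.4]
    - [0,0,40.4]
    - [0,0,40.4]
  linear:
    - [0,0.05,0]
    - [0,0.05,0]
    - [0,0.05,0]
    - [0,0.05,0]
    - [0,0.05,0]
    - [0,0.05,0]
    - [0,0.05,0]
    - [0,0.05,0]
    - [0,0.05,0]
    - [0,0.05,0]
  claw: [1,1,1,1,1,1,1,1,1,1]

```text
clock: 5.2
tool_pos: [0.5218, -0.1216, 0.2376]
orientation: [[0.936, -0.353, 0.001], [-0.353, -0.936, 0.0], [0.001, -0.0, -1.0]]
wrist_force: [3.9, 4.1, -0.5]
finger_gap: 0.0294
```

```bash
python3 - <<'E'
from h import *
s=env.sense();print(s["tool_pos"],s["orientation"],s["wrist_force"],s["torque"],s["joint_pos"],s["finger_gap"])
E
```

```text
[ 0.5218 -0.1216  0.2376] [[ 0.9356 -0.353   0.0007]
 [-0.353  -0.9356  0.0003]
 [ 0.0005 -0.0005 -1.    ]] [ 3.9059  4.053  -0.5024] [ 0.6243 -0.626  -0.0445] [-20.1981  19.4577 100.1405   0.0318  60.3722  90.4564] 0.029398946095772684
```

>>> play_rows:
  rot:
    - [0,0,0]
    - [0,0,0]
    - [0,0,0]
    - [0,0,0]
    - [0,0,0]
    - [0,0,-10]
    - [0,0,-20]
    - [0,0,-30]
    - [0,0,-40]
    - [0,0,-50]
  linear:
    - [0,0,0]
    - [0,0,0]
    - [0,0,0]
    - [0,0,-3]
    - [0,0,-7]
    - [0,5,-9]
    - [0,10,-9]
    - [0,15,-9]
    - [0,20,-9]
    - [0,25,-9]
  claw: [-1,-1,-1,-1,-1,-1,-1,-1,-1,-1]

```text
clock: 6.45
tool_pos: [0.432, -0.357, 0.3277]
orientation: [[0.87, 0.494, -0.0], [0.494, -0.87, -0.0], [-0.0, 0.0, -1.0]]
wrist_force: [0.0, 0.4, 0.2]
finger_gap: 0.0949
```

```bash
python3 - <<'E'
from h import *
s=env.sense();print(s["tool_pos"],s["orientation"],s["joint_pos"],s["finger_gap"])
im=eyes.snapshot("top");cv2.imwrite("pics/top2.png",im);crop(im,403,222,30,"pics/c2.png")
cv2.imwrite("pics/side2.png",eyes.snapshot("side"))
E
```

```text
[ 0.432  -0.357   0.3277] [[ 0.8697  0.4936 -0.0001]
 [ 0.4936 -0.8697 -0.0002]
 [-0.0002  0.0001 -1.    ]] [-46.3209  17.2926  89.1083  -0.0117  73.5956  14.1042] 0.09489778615269656
```

View pics/c2.png

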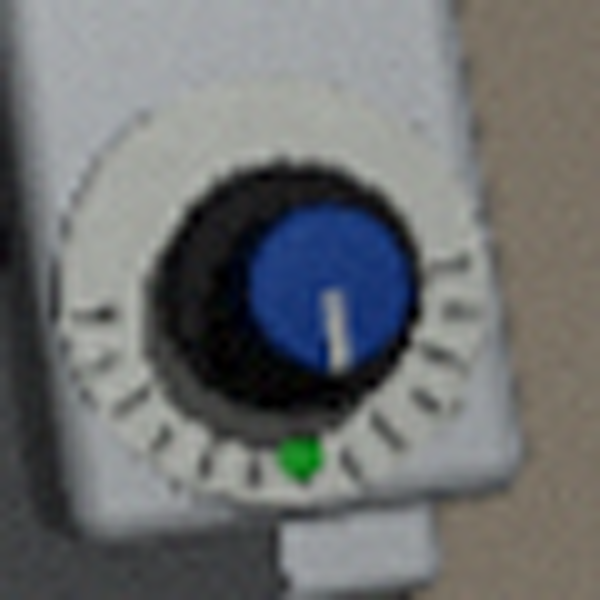

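```bash
cat > line.py <<'E'
from h import *
def lang(im):
    p=im[208:236,392:420].astype(float); w=np.clip(p[:,:,2]-60,0,None)  # red: high on white line, low on blue
    v,u=np.mgrid[208:236,392:420]; c=np.array([406.05,220.6])
    R=np.hypot(u-c[0],v-c[1]); m=(R<7.2)
    w=w*m; pts=np.array([ray("top",(a,b),.261)[:2] for a,b in zip(u[m],v[m])]); ww=w[m]
    k=ray("top",c,.261)[:2]; mu=(pts*ww[:,None]).sum(0)/ww.sum()
    q=(pts-mu)*np.sqrt(ww)[:,None]; e=np.linalg.svd(q)[2][0]; e=e*np.sign(e@(mu-k))
    return np.degrees(np.arctan2(e[1],e[0])),np.degrees(np.arctan2(*(mu-k)[::-1])),np.linalg.norm(mu-k)
E
python3 - <<'E'
from line import *
for n in("top0","top2"):print(lang(cv2.imread(f"pics/{n}.png")))
f=lambda x,y,z: ray("top",(373+(x+.5)/10-.5,192+(y+.5)/10-.5),z)
w=f(341.5,370,.261)-f(330.5,286.5,.261);print(np.degrees(np.arctan2(w[1],w[0])))
E
```

```text
(np.float64(-131.16887797237985), np.float64(-130.59794725521468), np.float64(0.006484987831107551))
(np.float64(-172.38907860693908), np.float64(-178.38960595777442), np.float64(0.006755269128906271))
-172.4392553294085
```

The knob line is at -172.4° against the dot at -170.4°, about 2° off and inside tolerance; the crimper hasn't moved. Next is the ring.

>>> play_rows:
  rot:
    - [0,0,-5]
    - [0,0,-10]
    - [0,0,-15]
    - [0,0,-20]
    - [0,0,-25]
    - [0,0,-30]
    - [0,0,-30]
    - [0,0,-30]
    - [0,0,-30]
    - [0,0,-30]
  linear:
    - [3.5,-2.9,0]
    - [7,-5.8,0]
    - [10.5,-8.7,0]
    - [14,-11.6,0]
    - [17.5,-14.5,0]
    - [19.4,-16.1,0]
    - [19.4,-16.1,0]
    - [19.4,-16.1,2]
    - [19.4,-16.1,3.5]
    - [19.4,-16.1,3.5]
  claw: [-1,-1,-1,-1,-1,-1,-1,-1,-1,-1]

```text
clock: 7.8
tool_pos: [0.523, -0.1207, 0.2917]
orientation: [[0.513, 0.858, -0.002], [0.858, -0.513, 0.001], [-0.001, -0.002, -1.0]]
wrist_force: [0.2, -0.8, -0.2]
finger_gap: 0.0954
```

```bash
cat > st.py <<'E'
from h import *
s=env.sense();o=s["orientation"]
d=np.array([.5216,-.1214,.2115])-s["tool_pos"]
print(s["clock"],s["tool_pos"],"yaw",np.degrees(np.arctan2(o[1,0],o[0,0])),"F",s["wrist_force"],"T",s["torque"],"j6",s["joint_pos"][5],"tau6",s["joint_efforts"][5],s["finger_gap"],"to go cm",100*o.T@d)
E
python3 st.py
```

```text
7.8 [ 0.523  -0.1207  0.2917] yaw 59.14074940618379 F [ 0.2437 -0.8375 -0.1919] T [-0.0351 -0.0824  0.0538] j6 10.819961594918642 tau6 0.019202589173801243 0.09538713575581373 to go cm [-0.1278 -0.0678  8.0167]
```

>>> play_rows:
  rot:
    - [0,0,0]
    - [0,0,0]
    - [0,0,0]
    - [0,0,0]
    - [0,0,0]
    - [0,0,0]
    - [0,0,0]
    - [0,0,0]
    - [0,0,0]
    - [0,0,0]
  linear:
    - [-0.12,-0.07,0]
    - [-0.12,-0.07,1.5]
    - [-0.12,-0.07,3]
    - [-0.12,-0.07,4.5]
    - [-0.12,-0.07,6]
    - [-0.12,-0.07,7]
    - [-0.12,-0.07,7.6]
    - [-0.12,-0.07,7.9]
    - [-0.12,-0.07,7.9]
    - [-0.12,-0.07,7.9]
  claw: [-1,-1,-1,-1,-1,-1,-1,-1,-1,-1]

```text
clock: 9.05
tool_pos: [0.5225, -0.121, 0.214]
orientation: [[0.511, 0.859, 0.001], [0.859, -0.511, -0.0], [0.0, 0.001, -1.0]]
wrist_force: [0.4, -0.5, -0.1]
finger_gap: 0.0951
```

```bash
python3 st.py
```

```text
9.05 [ 0.5225 -0.121   0.214 ] yaw 59.241041823310994 F [ 0.3988 -0.5177 -0.0876] T [-0.0426 -0.0757  0.0445] j6 10.66143151431421 tau6 4.646536808650126e-05 0.09507088622919942 to go cm [-0.0746 -0.0562  0.2466]
```

>>> play_rows:
  rot:
    - [0,0,0]
    - [0,0,0]
    - [0,0,0]
    - [0,0,0]
    - [0,0,0]
    - [0,0,0]
    - [0,0,0]
    - [0,0,0]
    - [0,0,0]
    - [0,0,0]
  linear:
    - [-0.07,-0.05,0.1]
    - [-0.07,-0.05,0.1]
    - [-0.07,-0.05,0.1]
    - [-0.07,-0.05,0.1]
    - [-0.07,-0.05,0.1]
    - [-0.07,-0.05,0.1]
    - [-0.07,-0.05,0.1]
    - [-0.07,-0.05,0.1]
    - [-0.07,-0.05,0.1]
    - [-0.07,-0.05,0.1]
  claw: [-0.6,-0.3,-0.1,0,1,1,1,1,1,1]

```text
clock: 10.3
tool_pos: [0.5231, -0.1223, 0.2129]
orientation: [[0.511, 0.859, 0.004], [0.859, -0.511, -0.002], [0.0, 0.004, -1.0]]
wrist_force: [8.3, -3.9, -3.8]
finger_gap: 0.0473
```

```bash
python3 st.py
```

```text
10.3 [ 0.5231 -0.1223  0.2129] yaw 59.24262168066559 F [ 8.3166 -3.9244 -3.7741] T [-0.776  -1.3427  0.1061] j6 10.591037545275162 tau6 0.0974309490993619 0.047337446442905926 to go cm [-0.0038 -0.1755  0.1376]
```

>>> play_rows:
  rot:
    - [0,0,0]
    - [0,0,2]
    - [0,0,4]
    - [0,0,6]
    - [0,0,8]
    - [0,0,10]
    - [0,0,12]
    - [0,0,14]
    - [0,0,16]
    - [0,0,18]
  linear:
    - [0,0.1,0]
    - [0,0.1,0]
    - [0,0.1,0]
    - [0,0.1,0]
    - [0,0.1,0]
    - [0,0.1,0]
    - [0,0.1,0]
    - [0,0.1,0]
    - [0,0.1,0]
    - [0,0.1,0]
  claw: [1,1,1,1,1,1,1,1,1,1]

```text
clock: 11.55
tool_pos: [0.5231, -0.1223, 0.2129]
orientation: [[0.753, 0.658, 0.002], [0.658, -0.753, -0.001], [0.001, 0.002, -1.0]]
wrist_force: [4.9, -4.3, -0.7]
finger_gap: 0.0472
```

```bash
python3 st.py
```

```text
11.55 [ 0.5231 -0.1223  0.2129] yaw 41.11007270919789 F [ 4.9179 -4.3053 -0.6823] T [-0.4178 -0.8161  0.1028] j6 28.707830448744495 tau6 -0.3552086837589741 0.047228152517308025 to go cm [-0.059  -0.1662  0.1351]
```

>>> play_rows:
  rot:
    - [0,0,0.8]
    - [0,0,1.6]
    - [0,0,2.4]
    - [0,0,3.2]
    - [0,0,4]
    - [0,0,4.8]
    - [0,0,5.6]
    - [0,0,6.4]
    - [0,0,7.2]
    - [0,0,8]
  linear:
    - [0,0.05,0]
    - [0,0.05,0]
    - [0,0.05,0]
    - [0,0.05,0]
    - [0,0.05,0]
    - [0,0.05,0]
    - [0,0.05,0]
    - [0,0.05,0]
    - [0,0.05,0]
    - [0,0.05,0]
  claw: [1,1,1,1,1,1,1,1,1,1]

```text
clock: 12.8
tool_pos: [0.5231, -0.1223, 0.2128]
orientation: [[0.837, 0.547, 0.001], [0.547, -0.837, -0.0], [0.001, 0.001, -1.0]]
wrist_force: [5.0, -1.7, 0.8]
finger_gap: 0.0472
```

```bash
python3 st.py
```

```text
12.8 [ 0.5231 -0.1223  0.2128] yaw 33.18539657516087 F [ 5.0363 -1.7128  0.8158] T [-0.1334 -0.8361  0.101 ] j6 36.60527264136411 tau6 -0.07952758809551597 0.047168770866934634 to go cm [-0.075  -0.155   0.1309]
```

>>> play_rows:
  rot:
    - [0,0,0.8]
    - [0,0,1.6]
    - [0,0,2.4]
    - [0,0,3.2]
    - [0,0,4]
    - [0,0,4.8]
    - [0,0,5.6]
    - [0,0,6.4]
    - [0,0,7.2]
    - [0,0,8]
  linear:
    - [0,0,0]
    - [0,0,0]
    - [0,0,0]
    - [0,0,0]
    - [0,0,0]
    - [0,0,0]
    - [0,0,0]
    - [0,0,0]
    - [0,0,0]
    - [0,0,0]
  claw: [1,1,1,1,1,1,1,1,1,1]

```text
clock: 14.05
tool_pos: [0.5231, -0.1222, 0.2128]
orientation: [[0.905, 0.426, 0.001], [0.426, -0.905, -0.0], [0.001, 0.001, -1.0]]
wrist_force: [5.3, -0.4, 1.3]
finger_gap: 0.0472
```

```bash
python3 st.py
```

```text
14.05 [ 0.5231 -0.1222  0.2128] yaw 25.18742208093028 F [ 5.3475 -0.42    1.3168] T [-0.0644 -0.8763  0.1244] j6 44.605509901388196 tau6 -0.07919624447822571 0.04720564682483785 to go cm [-0.0974 -0.1344  0.1301]
```

>>> play_rows:
  rot:
    - [0,0,0.5]
    - [0,0,1]
    - [0,0,1.5]
    - [0,0,2]
    - [0,0,2.5]
    - [0,0,3]
    - [0,0,3.5]
    - [0,0,4]
    - [0,0,4.5]
    - [0,0,5]
  linear:
    - [0,0,0]
    - [0,0,0]
    - [0,0,0]
    - [0,0,0]
    - [0,0,0]
    - [0,0,0]
    - [0,0,0]
    - [0,0,0]
    - [0,0,0]
    - [0,0,0]
  claw: [1,1,1,1,1,1,1,1,1,1]

```text
clock: 15.3
tool_pos: [0.523, -0.1222, 0.2128]
orientation: [[0.939, 0.345, 0.001], [0.345, -0.939, -0.0], [0.001, 0.0, -1.0]]
wrist_force: [4.8, -1.6, 1.4]
finger_gap: 0.0471
```

```bash
python3 st.py
```

```text
15.3 [ 0.523  -0.1222  0.2128] yaw 20.197795947584105 F [ 4.7963 -1.5674  1.4204] T [ 0.0222 -0.8333  0.0788] j6 49.59496226197102 tau6 -0.011405246914364398 0.04706049910023058 to go cm [-0.108  -0.124   0.1313]
```

Not seated after 39° of turn; still only drag. I'll keep going in 8° steps.

>>> play_rows:
  rot:
    - [0,0,0.8]
    - [0,0,1.6]
    - [0,0,2.4]
    - [0,0,3.2]
    - [0,0,4]
    - [0,0,4.8]
    - [0,0,5.6]
    - [0,0,6.4]
    - [0,0,7.2]
    - [0,0,8]
  linear:
    - [0,0,0]
    - [0,0,0]
    - [0,0,0]
    - [0,0,0]
    - [0,0,0]
    - [0,0,0]
    - [0,0,0]
    - [0,0,0]
    - [0,0,0]
    - [0,0,0]
  claw: [1,1,1,1,1,1,1,1,1,1]

```text
clock: 16.55
tool_pos: [0.523, -0.1222, 0.2128]
orientation: [[0.977, 0.211, 0.001], [0.211, -0.977, -0.0], [0.001, 0.0, -1.0]]
wrist_force: [4.9, -0.6, 0.9]
finger_gap: 0.0472
```

```bash
python3 st.py
```

```text
16.55 [ 0.523  -0.1222  0.2128] yaw 12.195964648843548 F [ 4.9496 -0.5967  0.8763] T [ 0.1064 -0.8977  0.1906] j6 57.59894766457237 tau6 -0.016749724745750427 0.04724477449349976 to go cm [-0.1255 -0.1046  0.1328]
```

>>> play_rows:
  rot:
    - [0,0,0.3]
    - [0,0,0.6]
    - [0,0,0.9]
    - [0,0,1.2]
    - [0,0,1.5]
    - [0,0,1.8]
    - [0,0,2.1]
    - [0,0,2.4]
    - [0,0,2.7]
    - [0,0,3]
  linear:
    - [0,0,0]
    - [0,0,0]
    - [0,0,0]
    - [0,0,0]
    - [0,0,0]
    - [0,0,0]
    - [0,0,0]
    - [0,0,0]
    - [0,0,0]
    - [0,0,0]
  claw: [1,1,1,1,1,1,1,1,1,1]

```text
clock: 17.8
tool_pos: [0.5231, -0.1221, 0.2128]
orientation: [[0.987, 0.16, 0.001], [0.16, -0.987, -0.0], [0.001, 0.0, -1.0]]
wrist_force: [6.4, -0.2, 2.0]
finger_gap: 0.0472
```

```bash
python3 st.py
```

```text
17.8 [ 0.5231 -0.1221  0.2128] yaw 9.227075249401357 F [ 6.4033 -0.1624  2.0047] T [ 0.114  -0.8761  0.3121] j6 60.57157947331172 tau6 0.23853342980146408 0.04715588583950262 to go cm [-0.1332 -0.0959  0.1314]
```

>>> play_rows:
  rot:
    - [0,0,0.2]
    - [0,0,0.4]
    - [0,0,0.6]
    - [0,0,0.8]
    - [0,0,1]
    - [0,0,1.2]
    - [0,0,1.4]
    - [0,0,1.6]
    - [0,0,1.8]
    - [0,0,2]
  linear:
    - [0,0,0]
    - [0,0,0]
    - [0,0,0]
    - [0,0,0]
    - [0,0,0]
    - [0,0,0]
    - [0,0,0]
    - [0,0,0]
    - [0,0,0]
    - [0,0,0]
  claw: [1,1,1,1,1,1,1,1,1,1]

```text
clock: 19.05
tool_pos: [0.523, -0.1221, 0.2128]
orientation: [[0.992, 0.126, 0.001], [0.126, -0.992, -0.0], [0.001, 0.0, -1.0]]
wrist_force: [4.9, -0.6, 1.9]
finger_gap: 0.0476
```

```bash
python3 st.py
```

```text
19.05 [ 0.523  -0.1221  0.2128] yaw 7.238401352300412 F [ 4.9392 -0.6483  1.9103] T [ 0.1404 -0.8328  0.3574] j6 62.56198465972481 tau6 0.35471443086862564 0.04760185010470699 to go cm [-0.1321 -0.0911  0.1309]
```

>>> play_rows:
  rot:
    - [0,0,0.2]
    - [0,0,0.4]
    - [0,0,0.6]
    - [0,0,0.8]
    - [0,0,1]
    - [0,0,1.2]
    - [0,0,1.2]
    - [0,0,1.2]
    - [0,0,1.2]
    - [0,0,1.2]
  linear:
    - [0,0,0]
    - [0,0,0]
    - [0,0,0]
    - [0,0,0]
    - [0,0,0]
    - [0,0,0]
    - [0,0,0]
    - [0,0,0]
    - [0,0,0]
    - [0,0,0]
  claw: [1,1,1,1,1,1,1,1,1,1]

```text
clock: 20.3
tool_pos: [0.523, -0.1221, 0.2128]
orientation: [[0.994, 0.105, 0.001], [0.105, -0.994, -0.0], [0.001, 0.0, -1.0]]
wrist_force: [5.1, 0.2, 0.7]
finger_gap: 0.0476
```

```bash
python3 st.py
```

```text
20.3 [ 0.523  -0.1221  0.2128] yaw 6.047989553736641 F [5.1232 0.1548 0.6619] T [ 0.1468 -0.9075  0.3946] j6 63.75507665767402 tau6 0.400567464530468 0.04762296707379389 to go cm [-0.1339 -0.0861  0.1284]
```

The torque is now 0.395 N m, the "firmly hand-tight" value. I'll release and back off to look.

>>> play_rows:
  rot:
    - [0,0,0]
    - [0,0,0]
    - [0,0,0]
    - [0,0,0]
    - [0,0,0]
    - [0,0,0]
    - [0,0,0]
    - [0,0,0]
    - [0,0,0]
    - [0,0,0]
  linear:
    - [0,0,0]
    - [0,0,0]
    - [0,0,0]
    - [0,0,-4]
    - [0,0,-9]
    - [-2,5,-11]
    - [-4,10,-11]
    - [-6,15,-11]
    - [-8,20,-11]
    - [-10,25,-11]
  claw: [-1,-1,-1,-1,-1,-1,-1,-1,-1,-1]

```text
clock: 21.55
tool_pos: [0.4487, -0.3829, 0.3226]
orientation: [[0.994, 0.105, -0.0], [0.105, -0.994, 0.0], [-0.0, -0.0, -1.0]]
wrist_force: [1.2, 0.9, -0.7]
finger_gap: 0.0952
```

```bash
python3 st.py; python3 - <<'E'
from line import *
im=eyes.snapshot("top");cv2.imwrite("pics/top3.png",im);print(lang(im))
s=eyes.snapshot("side");s0=cv2.imread("pics/side0.png")
t0=cv2.imread("pics/top0.png")
k=lambda i:cv2.resize(i[165:305,335:475],(400,400),interpolation=2)
cv2.imwrite("pics/c3.png",np.hstack([k(t0),k(im)]))
crop(im,403,222,30,"pics/c4.png")
E
```

```text
21.55 [ 0.4487 -0.3829  0.3226] yaw 6.029816084177489 F [ 1.1883  0.9087 -0.6532] T [ 0.0208  0.0104 -0.04  ] j6 37.08299602112012 tau6 1.0412178933620453 0.09517885914116384 to go cm [  9.9976 -25.234   11.1161]
(np.float64(-172.36761498431926), np.float64(-178.23199210606654), np.float64(0.006764207302118345))
```

View pics/c3.png

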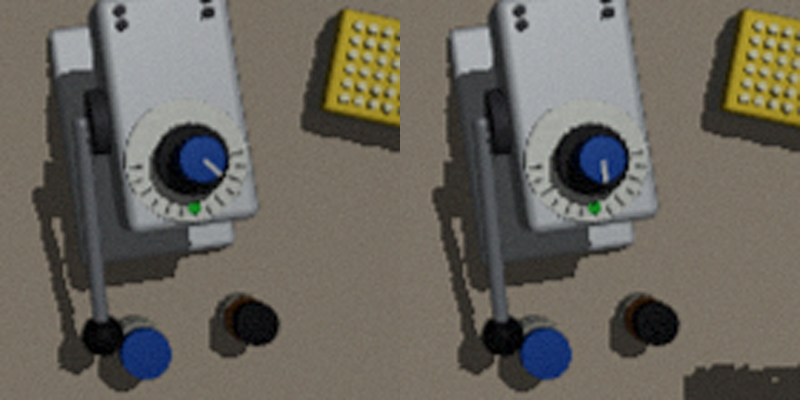

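View pics/c4.png

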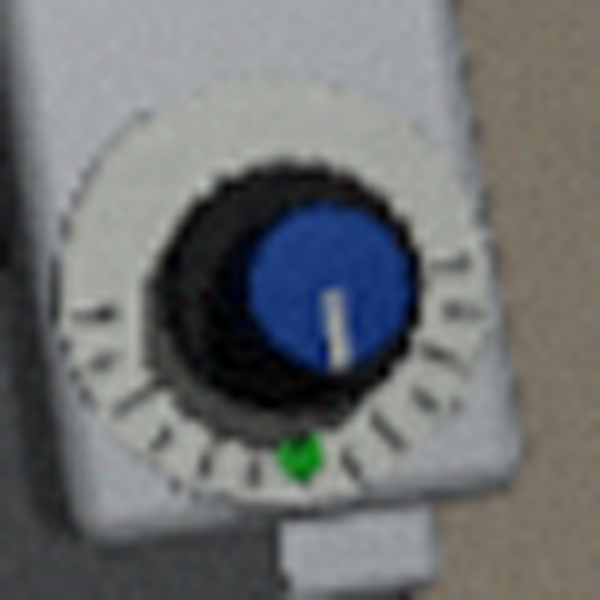

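The before and after views match: crimper, lever, bottles and tip box are where they were. The knob line is still at -172.4°, about 2° past the dot. The gripper is open and clear, so I'm handing in.

```bash
python3 -c "
from plant import close_job
print(close_job())"
```

```text
the job is handed in; nothing more can be done
None
```

I set the knob on the green dot, tightened the lock ring to about 0.4 N m, let go and handed the job in at about 22 s. No verdict was reported.

- **Knob:** I turned it 40.3° clockwise. In the last picture its line is at -172.4° and the dot at about -170.4°. That is roughly 0.035 rad past the dot, inside the 0.1 rad allowed. Turning the ring did not shift it.
- **Lock ring:** It ran against about 0.1 N m of drag and seated after about 46°. From there I turned it about 7° more (0.12 rad), and the last torque reading before release was 0.395 N m. The angle it springs back to after release can't be seen in the cameras, so I did not check that directly.
- **Surroundings:** Before and after top views show no visible movement of the crimper, lever, both bottles or the tip box. I did not check the vial after the start, but the arm did not go near it.
- **Release:** The gripper is open and well clear of everything.

The first approach stopped about 12 mm short of the knob, and I corrected it before gripping. While the ring was gripped, its axis sat about 1.7 mm from where the camera had put it. The sideways force stayed below 10 N.

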